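# Swap the loose cover of a slanted storage jar for its screw lid

### The job

The jar in the slanted cradle only has its plain push-in cover on: take that cover off and lay it in the tray, beside the screw lid. Then set the screw lid on the jar's mouth so that it rests on top of the thread, turn it back until the thread drops into place, and screw it forward until it is fully home. Leave the other things on the shelf where they stand.

Things in the scene. Friction and masses are not known exactly. Their poses are not given: they have to be found in the camera images.
- jar: Clear glass jar, 110 mm thick, 155 mm long, fixed in a plywood cradle screwed to the shelf, leaning 30 degrees from vertical, mouth towards the robot. Origin: centre of the mouth's rim plane, about 185 mm above the shelf; z out of the mouth along its axis, x away from the robot and up. Neck 60 mm outside, 50 mm inside diameter, the top 5 mm bevelled to 54. Three-part thread, 70.4 mm diameter.
- notch (a point): Middle of one of the jar's 3 thread notches, at 0, 120 and 240 degrees from the jar's x, 28 degrees wide; 7 mm below the rim, 33 mm from the axis. Clockwise (seen from above the mouth) from its centre: flat ledge at 14 to 98, stop wall at 98 to 106 degrees, next notch. Lugs on the ledges: clockwise meets the wall; turned back (anticlockwise) they drop 9 mm, and there the wall stops back turning.
- home (a point): Point on the jar's axis 22 mm below the rim: the lid's origin is here when fully home. Lid origin along jar z: -7 mm on the ledges, -16 mm dropped in the notches, -22 mm home. Clockwise turning from the notch takes the lugs under the ledges (2 mm play) down a sloping channel: 6 mm lower between about 7 and 60 degrees; at 91 degrees from the notch's centre the wall stops the lug's centre.
- lid: Screw lid, plain aluminium, 150 g: round cap 80 mm in diameter, 27 mm high (skirt 22 mm deep, 74 mm inside) with a straight grip bar on top, 62 mm long (along x), 16 mm thick (y), 36 mm high, its top 63 mm above the origin. Origin: centre of the skirt's lower edge; z up through the bar. Starts flat in the tray, any way round. Right-handed: clockwise from above tightens.
- lug (a point): Inner face of one of the lid's 3 inward lugs, at the skirt's lower edge, at 0, 120 and 240 degrees from the lid's x (bar direction); each 14 degrees wide, 4 mm high, reaching in to 63.6 mm diameter. A lug that lines up with a notch (within 7 degrees) drops straight through; anywhere else it lands on a ledge, or on a wall's top (3 mm below the rim).
- cover: Plain cover, aluminium, 120 g, no thread: disc 74 mm in diameter, 6 mm thick, round knob on top 30 mm in diameter and 36 mm high, plug below 46 mm in diameter, 12 mm deep. Origin: centre of the plug's underside; z up through the knob, whose top is 54 mm above the origin. Starts loose in the jar's mouth, leaning with the jar, disc on the rim; lifts straight out along the jar's axis.
- tray: Shallow dark steel tray fixed to the shelf, 130 by 230 mm (y is its long axis), 20 mm high, walls 5 mm, floor 5 mm above the origin; origin: centre of its underside. The lid lies in its -y half (about 53 mm from the origin); the +y half is free for the cover (about 53 mm to +y).
- flask: Bystander: round-bellied green glass flask with a cork, 90 mm in diameter, 138 mm high; origin under its centre.
- bottle: Bystander: tall clear bottle, 72 mm in diameter, 240 mm high; origin under its centre.
- jug: Bystander: white ceramic mug-shaped jug, 100 mm in diameter, 160 mm high, handle to its +y; origin under its centre.
- carton: Bystander: open cardboard box, 200 by 150 by 90 mm; origin under its centre.
Mind the look-alikes: they are no part of the job. Leave any black or pink look-alike of the cover alone.

How it is judged:
By the outcome, as a careful person would: the job done as asked, in the order asked, and still so for the second after the job is handed in, with the robot touching nothing.
It also fails if it takes over 61 s, if anything falls off the work surface, if the arm or the gripper's body presses on something with over 40 N, if the wrist force passes 120 N, or if a joint passes its speed limit or range.

### The arm

A 6-joint arm with a two-finger parallel gripper is mounted at the origin on the work surface. World frame = base frame: x ahead of the robot, y to its left, z up, the work surface at z = 0. Lengths are in m, angles in degrees, forces in N, time in s.
With the tool pointing down it reaches from about 0.35 to 0.875 m from the base axis. Payload 4.2 kg.
Tool frame: the origin (TCP) lies at the very end of the fingers, on their centre line; the grasp point (between the pads) lies 19 mm behind it; z points along the fingers, y is the line along which they close (so a half turn about z gives the same grasp; the last joint's range is limited). The gripper opens to 87 mm and grips with 3 to 60 N. Pads are 19 mm wide; open, the fingers measure 117 mm over their backs; the gripper's body (75 mm by 190 mm) begins 51 mm behind the grasp point.
Start: joints at [-59.725, 22.042, 0.453, 0, -68.411, -14.817], TCP at [0.167, -0.602, 0.223] pointing down, gripper open.
Joint ranges: [-179.83, 179.83], [-69.29, 118.12], [-61.27, 80.66], [-181.25, 117.63], [-171.15, -9.14], [-177.46, 177.46]. Speed limits (degrees/s): [159.86, 159.86, 180, 180, 180, 180].

### API

Orientations are given as a 3x3 rotation matrix whose columns are the frame's x, y, z axes.
In Python, from station import sense, cams, r gives the robot as it stands. The module is installed in compiled form; this text tells all that it offers.
- The arm moves only by the tool step_arm, never from a script. Its argument "targets" is text: rows parted by semicolons, each of 4 numbers parted by spaces: the shift along the tool's x, y, z in cm, then the turn about the tool's z in degrees. In form: x y z turn; .... A call has 1 to 12 rows; each row shifts and turns the commanded pose from where the row before left it, along the tool's axes as they then stand; what a row does not reach is not made up. A row lasts 1/12 s, in which the tool goes at most 41.7 mm and 7.16 degrees, less where a joint would pass 70% of its speed; a pose out of reach is approached as far as the arm can. A call with a gripper value outside its range is refused whole. "claw" is the finger opening in cm, from 0 to 8.7, set as the call begins (left out, the last holds). The fingers move at their own pace and stop on an object; the grip force is fixed at half the most. Time passes only in rows, so rows that do not move let the fingers close. It gives the time, the measured TCP pose, the force, the opening and the grip force at its end, in the units of the state.
- sense(): the state, without advancing time (a new reading comes with each control period).
- cams.capture(name): name is "side" or "top" or "wrist"; returns a dict with "frame" (480x640x3 uint8, blue, green, red), "vertical_fov" (degrees; the focal length in pixels is half the picture's height over the tangent of half this angle, whatever the lens; pixels are square), "cx", "cy" (the principal point, pixels), "eye" and "rotation" of the camera in the world; the wrist camera has in their place "tool_from_camera" (4x4, takes a point from camera to tool coordinates, whose origin is the TCP and whose axes are the flange's). Camera axes: x right, y down, z forward; pixel columns grow to the right and rows downward; lengths in m; the calibration is good to about 2 mm. A picture is of the moment at which its call begins: read the wrist's pose just before it. There is no depth.
- r.finish_job(): hands the job in; it is judged then, once.
The state is a dict: "time_s": time; "joints": joint angles; "joint_velocities": joint speeds; "effort": joint torques, N m; "tcp_pos": TCP position; "ee_rot": TCP orientation; "wrist_force": force on the tool from outside, world axes, zero at the start; "moment": the same for the moment, N m; "gripper_width": opening from 0.0 (shut) to 1.0 (fully open); "gripper_force": force on a finger pad.
Only numpy, scipy, OpenCV 4.12 (cv2) and the standard library are available. Lean on these libraries where they do the work, as an engineer would, in place of code of your own. Each camera call takes 0.05 s, during which the arm holds its last target. There are 200 camera calls.

## Working session

There is one attempt and no reset: what is moved stays moved. The work goes in short steps, Python scripts to look and compute and a tool call to move; the robot and the scene stay as the last step left them, time stands still between calls to the robot, and variables do not carry over. Pictures are saved under pics/ and viewed, at most 10 in all, crops included, and the job is handed in when it is done.

Besides the shell and the picture viewer there is one more tool, called after "Request:" as a command line: name --argument value ..., lists and objects as JSON in quotes. step_arm: Moves the arm, as the interface text tells. Its arguments: {"type":"object","properties":{"targets":{"type":"string"},"claw":{"type":"number"}},"required":["targets"]}

```bash
mkdir -p pics
cat > h.py <<'E'
import numpy as np, cv2, pickle
from station import sense, cams, r
def cap(name,fn):
    s=sense(); c=cams.capture(name)
    if name=="wrist":
        T=np.array(c["tool_from_camera"]); R=np.array(s["ee_rot"]); 
        c["rotation"]=R@T[:3,:3]; c["eye"]=R@T[:3,3]+np.array(s["tcp_pos"])
    cv2.imwrite(f"pics/{fn}.png",c["frame"]); pickle.dump(c,open(f"pics/{fn}.pkl","wb")); return c
def load(fn): return pickle.load(open(f"pics/{fn}.pkl","rb"))
def ray(c,u,v):
    f=240/np.tan(np.radians(c["vertical_fov"])/2)
    d=np.array(c["rotation"])@np.array([(u-c["cx"])/f,(v-c["cy"])/f,1]); return np.array(c["eye"]),d/np.linalg.norm(d)
def atz(c,u,v,z):
    e,d=ray(c,u,v); return e+d*(z-e[2])/d[2]
def proj(c,p):
    f=240/np.tan(np.radians(c["vertical_fov"])/2)
    q=np.array(c["rotation"]).T@(np.array(p)-np.array(c["eye"])); return q[:2]/q[2]*f+[c["cx"],c["cy"]]
def tri(*cr):
    A=np.zeros((3,3));b=np.zeros(3)
    for c,u,v in cr:
        e,d=ray(c,u,v);P=np.eye(3)-np.outer(d,d);A+=P;b+=P@e
    return np.linalg.solve(A,b)
E
python3 - <<'E'
from h import *
np.set_printoptions(precision=4,suppress=True)
for n in ["side","top","wrist"]:
    c=cap(n,n+"0"); print(n,c["vertical_fov"],c["cx"],c["cy"],c["eye"],np.array(c["rotation"]).tolist())
s=sense();print(s)
E
```

```text
side 45.995935573787335 315.8649522080248 249.00191248611026 [0.5393 1.0623 1.1441] [[-0.9996245316171678, -0.02661817326936834, 0.006501433761853268], [-0.023264981555763474, 0.6991623054593434, -0.7145843625898806], [0.014475372961270015, -0.7144673144914171, -0.6995190634293353]]
top 42.6748546600715 316.02840688812364 245.07043692141127 [0.3206 0.0276 1.7344] [[0.023392232591873865, -0.9886230455705175, 0.14858424284304833], [-0.9996314106586459, -0.025178617612870307, -0.010152834072820853], [0.013778471576087206, -0.1482919788187451, -0.9888476337328455]]
wrist 58.18761068600593 308.4668718307658 238.48650076723058 [ 0.0917 -0.6224  0.3846] [[-0.26698448532361313, 0.923813292241307, 0.2743871091628801], [0.9636986158208439, 0.2553234504331221, 0.07806992714172274], [0.002064572951997617, 0.2852699366165353, -0.9584449910147808]]
{'time_s': 0.15, 'joints': array([-59.7254,  22.0809,   0.3998,  -0.0204, -68.4107, -14.8171]), 'joint_velocities': array([ 0.0061, -0.2396,  0.1965,  0.0305, -0.0232,  0.0287]), 'effort': array([ -0.0002, -39.1052,  18.7586,   4.2223,   0.0124,  -0.0001]), 'tcp_pos': array([ 0.1665, -0.602 ,  0.2217]), 'ee_rot': array([[-0.9639, -0.2664, -0.0005],
       [-0.2664,  0.9639,  0.0016],
       [ 0.0001,  0.0016, -1.    ]]), 'wrist_force': array([-0.3039, -0.0111, -0.0326]), 'moment': array([-0.0434, -0.0125, -0.0225]), 'gripper_force': 0.0, 'gripper_width': 0.9995156521997517}
```

View pics/top0.png

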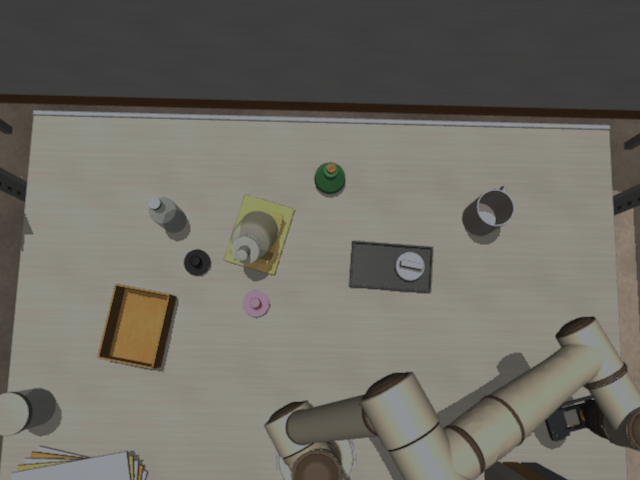

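View pics/side0.png

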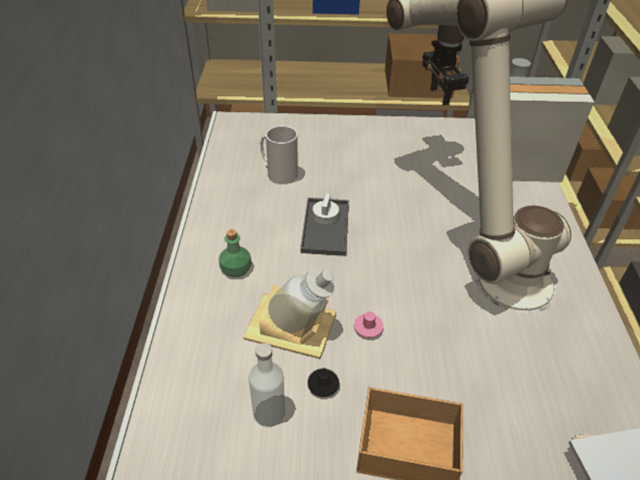

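The candidates for the cover are the aluminium knob on the jar (top 243,252; side 320,280), the black look-alike (top 196,262; side 323,382) and the pink one (top 256,303; side 369,325). I choose the aluminium one in the jar's mouth. The lid is in the tray (top 410,266). Next I'll check these in one close crop.

Run:
```python
from h import *
def crop(fn,x,y,w,h,W,H): return cv2.resize(cv2.imread(f"pics/{fn}.png")[y:y+h,x:x+w],(W,H),interpolation=cv2.INTER_CUBIC)
a=crop("top0",215,185,90,100,360,400); b=crop("side0",240,260,100,100,400,400)
t=crop("top0",345,235,95,62,380,248); s=crop("side0",295,185,62,75,248,300)
im=np.zeros((600,800,3),np.uint8)
im[:400,:360]=a; im[:400,360:760]=b
im[400:600,:380]=cv2.resize(t,(307,200))[:, :].copy() if 0 else np.pad(cv2.resize(t,(307,200)),((0,0),(0,73),(0,0)))
im[400:600,400:565]=cv2.resize(s,(165,200))
cv2.imwrite("pics/c1.png",im)
```

```text
(no output)
```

View pics/c1.png

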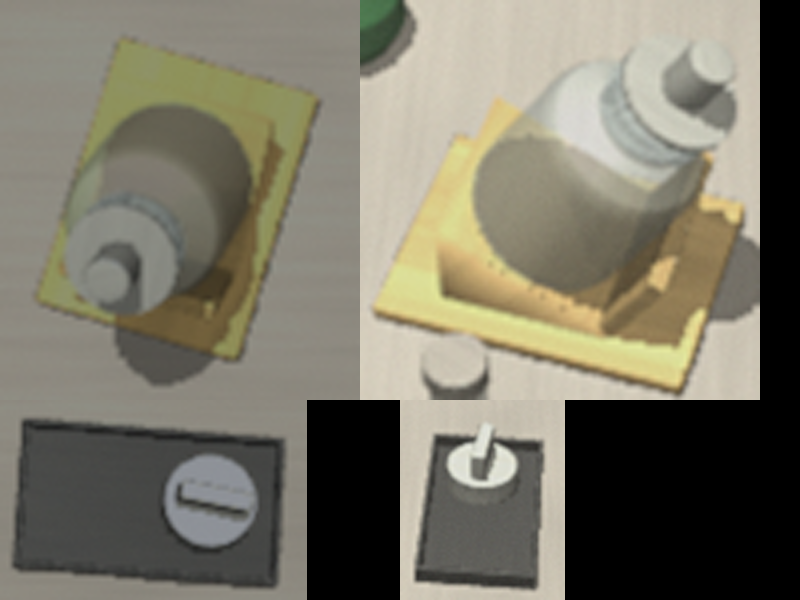

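The crop shows the aluminium cover on the leaning jar, knob top at top (241.8,254.5) and side (328.5,275.5). In the tray, the lid's bar lies roughly along the tray's long axis.

```bash
cat >> h.py <<'E'
np.set_printoptions(precision=4,suppress=True)
def jaraxes(az):
    h=np.array([np.cos(az),np.sin(az),0]); z=-.5*h+np.sqrt(.75)*np.array([0,0,1]); x=np.sqrt(.75)*h+.5*np.array([0,0,1])
    return np.c_[x,np.cross(z,x),z]
def T(p):  # shift from TCP to p in tool axes, cm
    s=sense(); return np.array(s["ee_rot"]).T@(np.array(p)-s["tcp_pos"])*100
E
python3 - <<'E'
from h import *
t,s=load("top0"),load("side0")
g=lambda x,y:atz(t,215+x/4,185+y/4,0.012)
P=[g(118,38),g(320,97),g(238,360),g(38,302)];print(*P)
for d in (P[0]-P[3],P[1]-P[2],): print(np.degrees(np.arctan2(d[1],d[0])),np.linalg.norm(d))
for d in (P[0]-P[1],P[3]-P[2]): print(np.degrees(np.arctan2(-d[0],d[1])),np.linalg.norm(d))
k=tri((t,241.75,254.5),(s,328.5,275.5));print("knob",k,proj(t,k),proj(s,k))
tr=[atz(t,345+x/3.23,235+(y-400)/3.23,0.02) for x,y in((22,421),(283,439),(275,585),(13,570))]
print("tray",*tr,np.mean(tr,0)); d=tr[0]-tr[1];print(np.degrees(np.arctan2(-d[0],d[1])),np.linalg.norm(d))
print("lid",atz(t,345+211/3.23,235+100/3.23,0.032))
for n,u,v in(("flask",329,178),("bottle",157,206),("jug",495,208),("pink",256,303),("black",196,262)):print(n,atz(t,u,v,.1))
E
```

```text
[0.7207 0.2183 0.012 ] [0.6814 0.0724 0.012 ] [0.4914 0.1247 0.012 ] [0.5289 0.2668 0.012 ]
-14.197131474942728 0.19786745021781996
-15.368708748071265 0.19708880655294617
-15.08079474051004 0.15105139408935764
-14.785528828675085 0.1470114140074508
knob [0.519  0.1966 0.2149] [241.6496 255.0658] [327.8762 275.3658]
tray [ 0.591  -0.0909  0.02  ] [ 0.5809 -0.3198  0.02  ] [ 0.4529 -0.3122  0.02  ] [ 0.4603 -0.085   0.02  ] [ 0.5213 -0.202   0.02  ]
-2.5283860059388146 0.22911452440302887
lid [ 0.5241 -0.2547  0.032 ]
flask [ 0.7526 -0.0203  0.1   ]
bottle [0.6621 0.4436 0.1   ]
jug [ 0.6808 -0.4746  0.1   ]
pink [0.407  0.1662 0.1   ]
black [0.5123 0.3304 0.1   ]
```

Request:
step_arm --targets "0 0 -4 0;-1.5 2 -3 0;-2.5 3.1 -1 0;-2.5 3.1 -1 0;-2.5 3.1 -1 0;-2.5 3.1 0 0;-2.5 3.1 0 0;-2.5 3.1 0 0;-2.5 3.1 0 0;-2.5 3.1 0 0;-2.5 3.1 0 0;-2.5 3.1 0 0"

```text
time_s: 1.15
tcp_pos: [0.334, -0.2118, 0.3226]
ee_rot: [[-0.964, -0.266, 0.001], [-0.266, 0.964, 0.0], [-0.001, -0.0, -1.0]]
wrist_force: [0.8, -0.1, -0.4]
gripper_width: 0.995
gripper_force: 0.0
```

Request:
step_arm --targets "-2.5 3.1 0 0;-2.5 3.1 0 0;-2.5 3.1 0 0;-2.5 3.1 0 0;-2.5 3.1 0 0;-2.5 3.1 0 0;-2.5 3.1 0 0;-2.5 3.1 0 7;-1.5 3.3 0 7;0 3 0 7;0 3 0 7;0 0 0 2.3"

```text
time_s: 2.15
tcp_pos: [0.4732, 0.1775, 0.3213]
ee_rot: [[-0.966, 0.257, -0.001], [0.257, 0.966, 0.0], [0.001, -0.0, -1.0]]
wrist_force: [0.7, -0.4, -0.2]
gripper_width: 1.001
gripper_force: 0.0
```

Run:
```python
from h import *
c=cap("wrist","w1");s=sense();print(s["tcp_pos"],s["ee_rot"],s["joints"],s["time_s"])
k=np.array([.519,.1966,.2165]);print(proj(c,k)); J=jaraxes(np.radians(-14.9))
```

```text
[0.4727 0.1757 0.3215] [[-0.9665  0.2565 -0.0016]
 [ 0.2565  0.9665 -0.0008]
 [ 0.0014 -0.0011 -1.    ]] [  38.8421    6.874    -5.9203   -0.025   -77.3052 -143.7006] 2.2
[352.1336 292.1139]
```

View pics/w1.png

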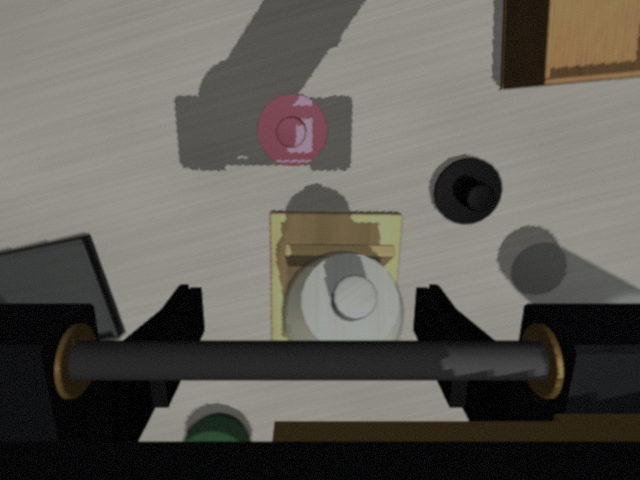

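The knob top is at (354,297) in this picture, predicted (352,292). The cradle's edges are parallel to the image axes, so the gripper's heading matches the jar's.

Run:
```python
from h import *
t,s,w=load("top0"),load("side0"),load("w1")
k=tri((t,241.75,254.5),(s,328.5,275.5),(w,354,297));print(k,[proj(c,k) for c in(t,s,w)])
J=jaraxes(np.radians(-15)); g=k-.009*J[:,2]; print("above",T(g+[0,0,.03])-[0,0,0],"grasp tcp",T(g-[0,0,.019]),"mouth",k-.042*J[:,2]); print("lift dir",np.array(sense()["ee_rot"]).T@J[:,2])
```

```text
[0.52   0.1971 0.2171] [array([241.3762, 254.5724]), array([327.4831, 274.8616]), array([353.3102, 293.5804])]
above [-4.4756  3.2933  8.2104] grasp tcp [-4.4824  3.2989 13.1104] mouth [0.5403 0.1917 0.1807]
lift dir [ 0.5012  0.0002 -0.8653]
```

Request:
step_arm --targets "-2.2 1.6 2 0;-2.25 1.7 2 0;0 0 3 0;0 0 3 0;0 0 2.1 0;0 0 1 0;0 0 0 0"

```text
time_s: 2.78
tcp_pos: [0.523, 0.1925, 0.1891]
ee_rot: [[-0.967, 0.256, -0.005], [0.256, 0.967, -0.003], [0.004, -0.004, -1.0]]
wrist_force: [-0.3, -0.3, 0.1]
gripper_width: 1.003
gripper_force: 0.0
```

Request:
step_arm --targets "0 0 0 0;0 0 0 0;0 0 0 0;0 0 0 0;0 0 0 0;0 0 0 0" --claw 2

```text
time_s: 3.28
tcp_pos: [0.5245, 0.194, 0.1922]
ee_rot: [[-0.967, 0.256, 0.001], [0.256, 0.967, 0.001], [-0.001, 0.001, -1.0]]
wrist_force: [-0.2, -0.0, -0.0]
gripper_width: 0.633
gripper_force: 0.0
```

Request:
step_arm --targets "0 0 0 0;0 0 0 0;0 0 0 0;0 0 0 0;0 0 0 0;0 0 0 0;0 0 0 0"

```text
time_s: 3.87
tcp_pos: [0.5252, 0.1948, 0.1921]
ee_rot: [[-0.967, 0.256, 0.002], [0.256, 0.967, 0.002], [-0.002, 0.002, -1.0]]
wrist_force: [2.4, 2.8, 1.0]
gripper_width: 0.339
gripper_force: 30.0
```

Request:
step_arm --targets "0.4 0 -0.7 0;0.5 0 -0.87 0;0.6 0 -1.04 0;0.75 0 -1.3 0;0.75 0 -1.3 0;-0.4 -1.5 -0.5 0;-0.8 -3 0 0;-1.1 -3.8 0 0;-1.1 -3.8 0 0;-1.1 -3.8 0 0;-1.1 -3.8 0 0;-1.1 -3.8 0 0"

```text
time_s: 4.87
tcp_pos: [0.4978, -0.0452, 0.2485]
ee_rot: [[-0.967, 0.256, -0.003], [0.256, 0.967, -0.0], [0.003, -0.001, -1.0]]
wrist_force: [0.3, -0.6, -1.4]
gripper_width: 0.338
gripper_force: 30.0
```

Request:
step_arm --targets "-1.1 -3.8 0 0;-0.7 -3 1 0;-0.5 -1.8 2 0;0 -1 3 0;0 -0.2 3 0;0 0 3 0;0 0 2 0;0 0 1 0;0 0 0 0;0 0 0 0"

```text
time_s: 5.7
tcp_pos: [0.4969, -0.1437, 0.0991]
ee_rot: [[-0.967, 0.256, -0.001], [0.256, 0.967, -0.0], [0.001, -0.001, -1.0]]
wrist_force: [0.8, 0.3, -1.6]
gripper_width: 0.341
gripper_force: 30.0
```

Run:
```python
from h import *
c=cap("side","s2");s=sense();print(s["tcp_pos"],s["gripper_width"],T([.4995,-.1425,.039]),proj(c,s["tcp_pos"]))
w=cap("wrist","w2")
a=cv2.resize(c["frame"][150:270,270:390],(600,600),interpolation=cv2.INTER_CUBIC)
im=np.zeros((600,800,3),np.uint8);im[:400,:400]=a[:400*1,:400] if 0 else cv2.resize(a,(400,400));im[:300,400:]=cv2.resize(w["frame"],(400,300))
cv2.imwrite("pics/c2.png",im)
```

```text
[ 0.4977 -0.1436  0.0999] 0.33711419243702 [-0.134   0.1537  6.0897] [335.2273 214.9073]
```

View pics/c2.png

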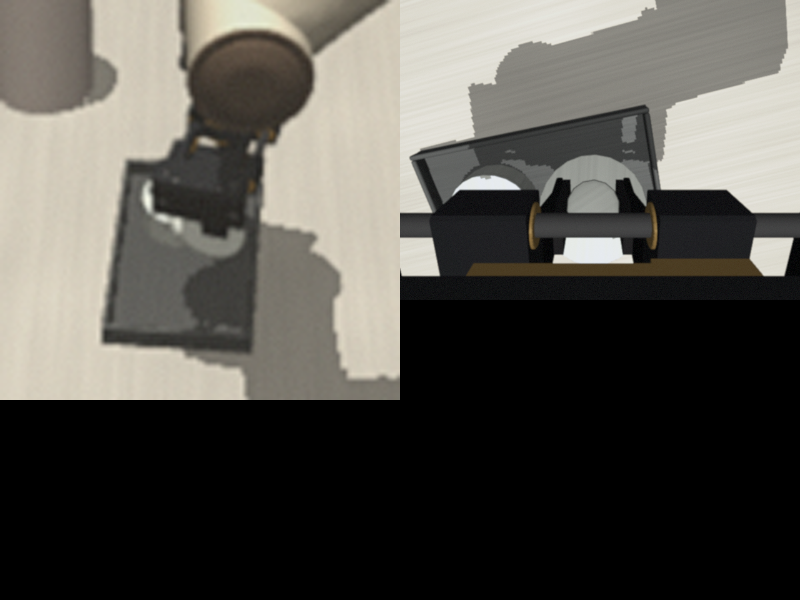

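The cover hangs in the gripper over the free half of the tray, with the lid to its left.

Request:
step_arm --targets "-0.1 0.1 2 0;0 0 2 0;0 0 1 0;0 0 0.5 0;0 0 0.4 0;0 0 0 0;0 0 0 0"

```text
time_s: 6.38
tcp_pos: [0.4989, -0.1427, 0.0404]
ee_rot: [[-0.967, 0.256, 0.001], [0.256, 0.967, -0.0], [-0.001, 0.0, -1.0]]
wrist_force: [-0.4, -0.0, -1.8]
gripper_width: 0.337
gripper_force: 30.0
```

Request:
step_arm --targets "0 0 0.3 0;0 0 0 0"

```text
time_s: 6.55
tcp_pos: [0.4985, -0.1427, 0.0369]
ee_rot: [[-0.967, 0.256, 0.001], [0.256, 0.967, 0.0], [-0.001, 0.0, -1.0]]
wrist_force: [-1.1, 0.1, -2.0]
gripper_width: 0.332
gripper_force: 30.0
```

Request:
step_arm --targets "0 0 0 0;0 0 0 0;0 0 0 0;0 0 0 0;0 0 0 0;0 0 -1.5 0;0 0 -3 0;0 0 -3.5 0;0 0 -3.5 0;0 0 -3 0;0 0 -1 0;0 0 0 0" --claw 6

```text
time_s: 7.55
tcp_pos: [0.5001, -0.1428, 0.1951]
ee_rot: [[-0.967, 0.256, 0.008], [0.256, 0.967, -0.0], [-0.007, 0.002, -1.0]]
wrist_force: [0.7, -0.7, -0.1]
gripper_width: 0.69
gripper_force: 0.0
```

Run:
```python
from h import *
w=cap("wrist","w3");s=sense();print(s["tcp_pos"],s["joints"],s["time_s"],s["gripper_width"])
```

```text
[ 0.4986 -0.1426  0.1926] [   1.9777   13.068   -17.0596   -0.024   -59.7054 -106.8228] 7.6 0.6908299459221171
```

View pics/w3.png

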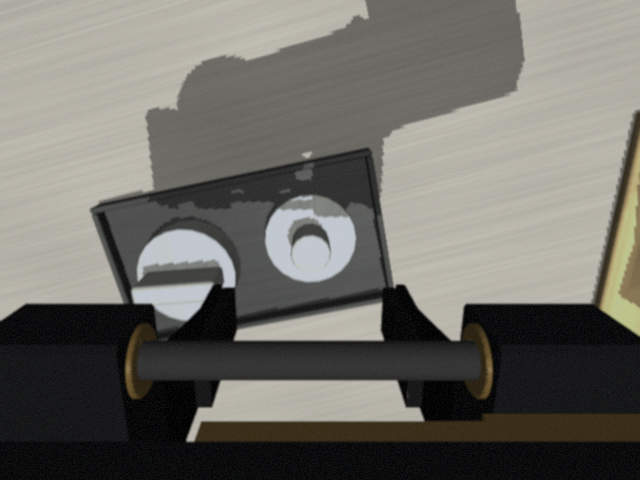

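The cover lies flat in the tray at (310,240). The lid is at (186,275), partly hidden by a finger, with its bar almost along the tool's y, so I'll turn about -90°.

Request:
step_arm --targets "-2.2 -1.6 0 -7;-2.3 -1.6 0 -7;0 0 0 -7;0 0 0 -7;0 0 0 -7;0 0 0 -7;0 0 0 -7;0 0 0 -7;0 0 0 -7;0 0 0 -7;0 0 0 -7;0 0 0 -7" --claw 8.7

```text
time_s: 8.6
tcp_pos: [0.5347, -0.1825, 0.1889]
ee_rot: [[-0.35, -0.937, -0.005], [-0.937, 0.35, 0.001], [0.001, 0.005, -1.0]]
wrist_force: [-0.4, 0.6, 0.2]
gripper_width: 0.999
gripper_force: 0.0
```

Run:
```python
from h import *
w=cap("wrist","w4");s=sense();print(s["tcp_pos"],s["joints"],s["time_s"],s["gripper_width"],proj(w,[.5241,-.2547,.068]))
```

```text
[ 0.5348 -0.1825  0.189 ] [ -2.4364  17.9007 -10.8114  -0.0392 -61.5615 -17.8327] 8.65 0.9966029744378483 [284.0541 120.5262]
```

View pics/w4.png

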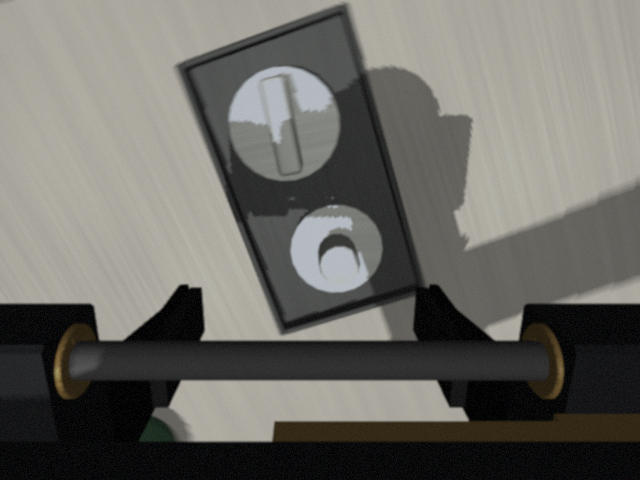

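The lid is clear in view. Its bar top runs from (273,76) to (290,174), with the centre at about (282,125).

Run:
```python
from h import *
w=load("w4");a,b=atz(w,273,77,.068),atz(w,290,174,.068);c=(a+b)/2;d=a-b;print(c,np.linalg.norm(d))
R=np.array(sense()["ee_rot"]);dt=R.T@d;print("turn",np.degrees(np.arctan2(dt[1],dt[0])),"shift",T([c[0],c[1],.033+.0]), "bar az",np.degrees(np.arctan2(d[1],d[0])))
```

```text
[ 0.5269 -0.2515  0.068 ] 0.06066030332784086
turn -9.07560371540432 shift [ 6.7288 -1.7288 15.5943] bar az -101.21223996272232
```

Request:
step_arm --targets "2.5 -0.6 2 0;2.5 -0.6 3 0;1.8 -0.5 3 -4.5;0 0 3 -4.5;0 0 2 0;0 0 1.5 0;0 0 0.8 0;0 0 0 0" --claw 5

```text
time_s: 9.32
tcp_pos: [0.5253, -0.2519, 0.0353]
ee_rot: [[-0.207, -0.978, -0.007], [-0.978, 0.207, 0.002], [-0.0, 0.007, -1.0]]
wrist_force: [0.2, 0.2, 0.1]
gripper_width: 0.588
gripper_force: 0.0
```

Request:
step_arm --targets "0 0 0 0;0 0 0 0;0 0 0 0;0 0 0 0;0 0 0 0;0 0 0 0;0 0 0 0;0 0 0 0" --claw 1

```text
time_s: 9.98
tcp_pos: [0.5274, -0.2523, 0.0391]
ee_rot: [[-0.205, -0.979, -0.0], [-0.979, 0.205, 0.0], [0.0, 0.0, -1.0]]
wrist_force: [-1.3, 1.8, 4.1]
gripper_width: 0.181
gripper_force: 29.9
```

Request:
step_arm --targets "0 0 -1 0;0 0 -2 0;0 0 -3.5 0;0 0 -4 0;0 0 -4 0;0.3 -1 -3.5 0;0.5 -2.5 -2.5 0;0.6 -3 -2 0;0.8 -3.5 -1 0;0.8 -3.8 0 0;0.8 -3.8 0 0;0.8 -3.8 0 0"

```text
time_s: 10.98
tcp_pos: [0.7288, -0.3418, 0.2743]
ee_rot: [[-0.205, -0.979, 0.001], [-0.979, 0.205, 0.0], [-0.001, -0.001, -1.0]]
wrist_force: [2.0, -0.4, -0.2]
gripper_width: 0.187
gripper_force: 29.9
```

Request:
step_arm --targets "0.5 -3.8 0 0;0.2 -3.5 0 0;0.2 -3.5 0 0;0.2 -3.5 0 0;0.2 -3.5 0 0;0.2 -3.5 0 0;0.2 -3.5 0 0;0.2 -3.5 0 0"

```text
time_s: 11.65
tcp_pos: [0.8783, -0.368, 0.2296]
ee_rot: [[-0.206, -0.975, 0.083], [-0.978, 0.203, -0.042], [0.024, -0.09, -0.996]]
wrist_force: [-0.1, -1.2, -1.2]
gripper_width: 0.182
gripper_force: 30.0
```

Run:
```python
from h import *
s=sense();print(s)
```

```text
{'time_s': 11.65, 'joints': array([ -12.6472,   63.833 ,   80.5628,    1.3361, -101.5385,    1.1313]), 'joint_velocities': array([ 3.2826,  5.8916,  0.6525,  3.4744, 20.7239, -2.6186]), 'effort': array([ -0.1725, -68.2074,  19.5774,   4.468 ,   0.0382,   0.0365]), 'tcp_pos': array([ 0.8783, -0.368 ,  0.2296]), 'ee_rot': array([[-0.2062, -0.975 ,  0.0832],
       [-0.9782,  0.2033, -0.0421],
       [ 0.0241, -0.0901, -0.9956]]), 'wrist_force': array([-0.0822, -1.2357, -1.1594]), 'moment': array([ 0.1315,  0.295 , -0.0017]), 'gripper_force': 29.989480739459395, 'gripper_width': 0.18157878013869508}
```

The tool tilts when pushed past its reach, which is exactly what the leaning jar needs, so I'll continue.

Request:
step_arm --targets "-0.5 -3.5 0 0;-0.5 -3.5 0 0;-0.5 -3.5 0 0;-0.5 -3.5 0 0"

```text
time_s: 11.98
tcp_pos: [0.927, -0.3411, 0.2084]
ee_rot: [[-0.208, -0.965, 0.16], [-0.977, 0.198, -0.076], [0.041, -0.172, -0.984]]
wrist_force: [0.1, 0.6, -1.6]
gripper_width: 0.18
gripper_force: 30.0
```

```bash
cat >> h.py <<'E'
def st():
    s=sense();z=np.array(s["ee_rot"])[:,2];print("t",s["time_s"],"tcp",s["tcp_pos"],"tilt",np.degrees(np.arccos(-z[2])),"az",np.degrees(np.arctan2(z[1],z[0])),"q",s["joints"],"F",s["wrist_force"],"gw",s["gripper_width"]);return s
E
python3 -c "from h import *;st()"
```

```text
t 11.9833 tcp [ 0.927  -0.3411  0.2084] tilt 10.182667280142986 az -25.397132724524575 q [-10.0561  65.5998  80.5565   2.6915 -95.124   -1.2969] F [ 0.0539  0.5777 -1.5969] gw 0.1800413013347592
```

Request:
step_arm --targets "-3.5 -2 0 0;-3.5 -2 0 0;-3.5 -2 0 0;-3.5 -2 0 0;-1.5 -3.8 0 0;-1.5 -3.8 0 0;-1 -4 0 0;-1 -4 0 0"

```text
time_s: 12.65
tcp_pos: [1.0254, -0.1678, 0.1939]
ee_rot: [[-0.208, -0.932, 0.297], [-0.977, 0.183, -0.11], [0.048, -0.313, -0.949]]
wrist_force: [0.0, -0.4, -2.2]
gripper_width: 0.181
gripper_force: 30.0
```

```bash
python3 -c "from h import *;st()"
```

```text
t 12.65 tcp [ 1.0254 -0.1678  0.1939] tilt 18.45383163409402 az -20.3764723527908 q [  1.5134  67.8535  80.5384   6.7984 -85.5119 -12.6017] F [ 0.0011 -0.3904 -2.2187] gw 0.18059833474377882
```

Request:
step_arm --targets "-2 -3.6 0 0;-2 -3.6 0 0;-2 -3.6 0 0;-1 -4 0 0;-1 -4 0 0;-1 -4 0 0;-1 -4 0 0"

```text
time_s: 13.23
tcp_pos: [1.0824, -0.0992, 0.2242]
ee_rot: [[-0.206, -0.862, 0.463], [-0.978, 0.162, -0.134], [0.041, -0.48, -0.876]]
wrist_force: [-1.3, -0.2, -2.2]
gripper_width: 0.179
gripper_force: 30.0
```

```bash
python3 -c "from h import *;st()"
```

```text
t 13.2333 tcp [ 1.0824 -0.0992  0.2242] tilt 28.809989080033077 az -16.169458196963188 q [  6.0557  68.0521  80.5972  10.837  -75.8105 -17.526 ] F [-1.3168 -0.2202 -2.1607] gw 0.1794800799197279
```

Request:
step_arm --targets "-1 -3 0 0;0 0 0 0;0 0 0 0"

```text
time_s: 13.48
tcp_pos: [1.0866, -0.0933, 0.2304]
ee_rot: [[-0.206, -0.853, 0.479], [-0.978, 0.159, -0.136], [0.039, -0.496, -0.867]]
wrist_force: [0.1, 0.2, -1.6]
gripper_width: 0.183
gripper_force: 30.0
```

```bash
python3 -c "from h import *;st()"
```

```text
t 13.4833 tcp [ 1.0866 -0.0933  0.2304] tilt 29.855039740541702 az -15.804085813630486 q [  6.4348  67.9121  80.6142  11.2476 -75.0012 -17.9364] F [ 0.11    0.1568 -1.6019] gw 0.1825450292934145
```

```bash
cat >> h.py <<'E'
J=jaraxes(np.radians(-15)); M=np.array([.5403,.1917,.1807])
def jt():  # tcp & angle in jar frame (mm, deg)
    s=sense();R=np.array(s["ee_rot"]);p=J.T@(np.array(s["tcp_pos"])-M)*1000;x=J.T@R[:,0];print("jar xyz mm",p,"bar ang",np.degrees(np.arctan2(x[1],x[0])),"tool z in jar",J.T@R[:,2])
E
python3 - <<'E'
from h import *
p=sense()["tcp_pos"];jt()
a=np.array([1.0,-.05,.33]);R=np.array(sense()["ee_rot"]).T
b=M+.14*J[:,2]
print(R@(a-p)*100,R@(b-a)*100,b)
E
```

```text
jar xyz mm [ 545.685  -133.8847 -257.6853] bar ang -86.16082497845149 tool z in jar [-0.0026 -0.007  -1.    ]
[ -2.061    3.1347 -13.3735] [-14.6804  50.5356 -26.3471] [0.4727 0.2098 0.3019]
```

Request:
step_arm --targets "-0.3 0.4 -2 0;-0.5 0.8 -3.3 0;-0.5 0.8 -3.5 0;-0.6 0.8 -3.5 0;-0.8 2.5 -2.2 0;-1 3.4 -1.8 0;-1 3.4 -1.8 0;-1 3.4 -1.8 0;-1 3.4 -1.8 0;-1 3.4 -1.8 0;-1 3.4 -1.8 0;-1 3.4 -1.8 0"

```text
time_s: 14.48
tcp_pos: [0.7264, 0.0841, 0.317]
ee_rot: [[-0.207, -0.853, 0.479], [-0.978, 0.161, -0.136], [0.039, -0.496, -0.867]]
wrist_force: [0.3, 1.2, -1.0]
gripper_width: 0.183
gripper_force: 30.0
```

Run:
```python
from h import *
st();jt();print(T(M+.14*J[:,2]))
```

```text
t 14.4833 tcp [0.7264 0.0841 0.317 ] tilt 29.854311467060064 az -15.833167084692525 q [ 25.9484  16.9035  -9.3296  28.382  -44.2473 -54.4485] F [ 0.2955  1.1936 -1.0481] gw 0.18273730907647165
jar xyz mm [247.931  -55.7971  14.2339] bar ang -86.23821485573559 tool z in jar [-0.0026 -0.0072 -1.    ]
[ -7.1054  24.4121 -12.5525]
```

Request:
step_arm --targets "-0.8 1.8 -3.1 0;-0.8 1.8 -3.1 0;-0.8 1.8 -3.1 0;-0.8 1.8 -3.1 0;-0.8 3.5 0 0;-0.8 3.5 0 0;-0.8 3.5 0 0;-0.8 3.5 0 0;-0.6 2.5 0 0;-0.1 0.7 -0.1 0;0 0 0 -6;0 0 0 0"

```text
time_s: 15.48
tcp_pos: [0.475, 0.2099, 0.3021]
ee_rot: [[-0.113, -0.87, 0.479], [-0.989, 0.055, -0.134], [0.09, -0.49, -0.867]]
wrist_force: [-0.4, -0.4, -0.9]
gripper_width: 0.183
gripper_force: 30.0
```

Run:
```python
from h import *
w=cap("wrist","w5");t=cap("top","t5");s=cap("side","s5")
st();jt();print(T(M+.14*J[:,2]))
for c in(w,t,s):print(proj(c,M))
im=np.zeros((600,800,3),np.uint8);im[:300,:400]=cv2.resize(w["frame"],(400,300))
im[:300,400:]=cv2.resize(s["frame"][230:350,230:390],(400,300),interpolation=cv2.INTER_CUBIC)
im[300:,:400]=cv2.resize(t["frame"][190:310,180:340],(400,300),interpolation=cv2.INTER_CUBIC)
im[300:,400:]=cv2.resize(w["frame"][60:300,140:460],(400,300))
cv2.imwrite("pics/c5.png",im)
```

```text
t 15.6333 tcp [0.4756 0.2096 0.302 ] tilt 29.843292045588008 az -15.74869137074223 q [ 55.3453  -0.9565 -35.1426  36.9045 -51.629  -83.1804] F [ 0.7145 -0.4141 -2.1509] gw 0.17923955665982227
jar xyz mm [  2.5069   0.5053 138.5885] bar ang -80.3829065655462 tool z in jar [-0.0028 -0.0065 -1.    ]
[ 0.0088  0.2561 -0.1401]
[312.1088 222.8731]
[245.3519 248.6283]
[318.1798 283.7271]
```

View pics/c5.png

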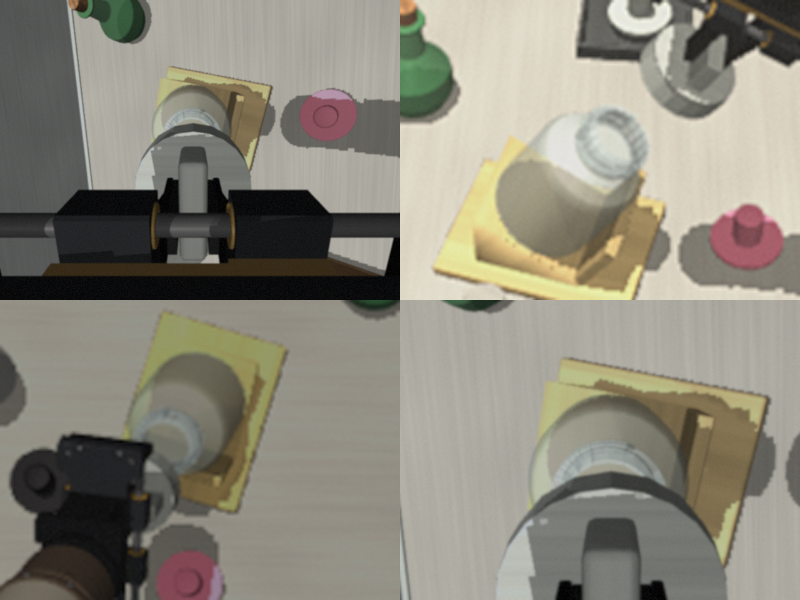

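The open mouth is visible in all three views, while the lid is level with the jar's axis. I'll overlay the predicted rim and thread circles to refine the mouth position.

Run:
```python
from h import *
w,t,s=load("w5"),load("t5"),load("s5")
def circ(M,d,z): 
    a=np.radians(np.arange(0,360,3)); return [M+J@np.array([d/2*np.cos(i),d/2*np.sin(i),z]) for i in a]
def tile(c,x0,y0,k,W,H,M,on):
    im=cv2.resize(c["frame"][y0:y0+H//k,x0:x0+W//k],(W,H),interpolation=cv2.INTER_CUBIC)
    im=cv2.convertScaleAbs(im,alpha=1.3)
    if on:
        for d,z,col in((.054,0,(0,0,255)),(.0704,-.007,(255,0,0))):
            for p in circ(M,d,z):
                u=(proj(c,p)-[x0,y0]+.5)*k; cv2.circle(im,tuple(int(v) for v in u),1,col,-1)
    return im
out=np.zeros((600,800,3),np.uint8)
for j,on in enumerate((0,1)):
    out[j*300:j*300+300,:260]=tile(s,294,261,5,260,300,M,on)
    out[j*300:j*300+300,265:525]=tile(t,222,222,5,260,300,M,on)
    out[j*300:j*300+300,530:800]=tile(w,243,160,2,270,300,M,on) if 0 else cv2.resize(tile(w,240,150,2,270,300,M,on),(270,300))
cv2.imwrite("pics/c6.png",out)
# jacobian px per mm along jar x,y,z
for n,c in(("s",s),("t",t),("w",w)):print(n,[proj(c,M+.001*J[:,i])-proj(c,M) for i in range(3)])
```

```text
s [array([-0.3591, -0.229 ]), array([-0.1215,  0.3103]), array([ 0.2162, -0.2062])]
t [array([ 0.0816, -0.3503]), array([-0.3748, -0.1099]), array([-0.0924,  0.1377])]
w [array([-1.3638, -0.231 ]), array([-0.2427,  1.3219]), array([0.017 , 0.3433])]
```

View pics/c6.png

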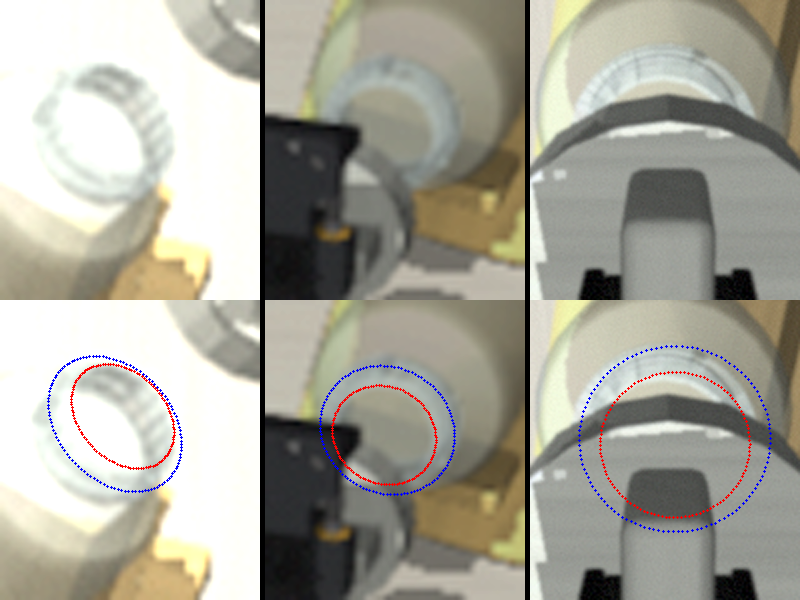

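The overlay shows the mouth about 3 mm further along jar +x than my estimate. The lid's bar end and cap edge rows in the wrist view, about 259.5 and 210, give the lid's offset in the hand.

Run:
```python
from h import *
w=load("w5");s=sense();R=np.array(s["ee_rot"]);p=np.array(s["tcp_pos"])
for dx in(-4,-2,0,2,4):
    f=lambda x,z:proj(w,p+R@np.array([x+dx,0,34-z])/1000)[1]
    print(dx,"bar top",f(31,63),"bar base",f(31,27),"cap top",f(40,27),"skirt low",f(40,0))
M2=M+J@np.array([.003,-.001,-.002]);print(T(M2+.055*J[:,2]))
```

```text
-4 bar top 269.648849097237 bar base 238.4242223316897 cap top 217.15201693529335 skirt low 203.21613471195826
-2 bar top 263.9693654611519 bar base 233.750872322157 cap top 212.33905093887543 skirt low 198.98523577899832
0 bar top 258.24380452979494 bar base 229.04702639789866 cap top 207.4942099646229 skirt low 194.7299490145887
2 bar top 252.47160328598565 bar base 224.3123850804561 cap top 202.61717631141815 skirt low 190.4500629440044
4 bar top 246.6521895023756 bar base 219.54664495720917 cap top 197.70762804199077 skirt low 186.14536364041192
[ 0.1057 -0.0562  8.5595]
```

Request:
step_arm --targets "0.25 -0.1 2 0;0 0 2.5 0;0 0 2.5 0;0 0 1.5 0;0 0 0.4 0;0 0 0.4 0;0 0 0.3 0;0 0 0.3 0;0 0 0 0"

```text
time_s: 16.38
tcp_pos: [0.5232, 0.194, 0.2165]
ee_rot: [[-0.115, -0.87, 0.479], [-0.989, 0.057, -0.135], [0.09, -0.489, -0.867]]
wrist_force: [-0.5, 0.1, -1.4]
gripper_width: 0.177
gripper_force: 30.0
```

Request:
step_arm --targets "0 0 0.3 0;0 0 0.3 0;0 0 0 0"

```text
time_s: 16.63
tcp_pos: [0.5259, 0.1932, 0.2109]
ee_rot: [[-0.115, -0.87, 0.479], [-0.989, 0.056, -0.135], [0.091, -0.489, -0.868]]
wrist_force: [-0.0, 0.5, -1.3]
gripper_width: 0.187
gripper_force: 30.0
```

```bash
python3 -c "
from h import *
st();jt();print(J.T@sense()['wrist_force'])"
```

```text
t 16.6333 tcp [0.5259 0.1932 0.2109] tilt 29.82850042809712 az -15.769261850599214 q [ 45.2712   7.0387 -42.8408  49.2608 -35.0572 -90.4928] F [-0.0155  0.4515 -1.3309] gw 0.1873223294180032
jar xyz mm [ 2.7281 -2.2247 33.2479] bar ang -80.15010960742407 tool z in jar [-0.003  -0.0067 -1.    ]
[-0.7796  0.4321 -1.0866]
```

Request:
step_arm --targets "0 0 0.2 0;0 0 0.2 0;0 0 0 0"

```text
time_s: 16.88
tcp_pos: [0.528, 0.1932, 0.2085]
ee_rot: [[-0.114, -0.87, 0.48], [-0.989, 0.056, -0.134], [0.09, -0.49, -0.867]]
wrist_force: [-5.3, 0.7, 3.6]
gripper_width: 0.186
gripper_force: 30.0
```

Request:
step_arm --targets "0 0 0.2 0;0 0 0.1 0;0 0 0 0"

```text
time_s: 17.13
tcp_pos: [0.5284, 0.193, 0.2082]
ee_rot: [[-0.113, -0.868, 0.483], [-0.99, 0.055, -0.133], [0.089, -0.493, -0.866]]
wrist_force: [-28.0, 2.2, 21.0]
gripper_width: 0.183
gripper_force: 30.0
```

```bash
python3 -c "
from h import *
st();jt();print(J.T@sense()['wrist_force'],J.T@sense()['moment'])"
```

```text
t 17.1333 tcp [0.5284 0.193  0.2082] tilt 30.057353570557083 az -15.369134603199427 q [ 44.6892   7.2799 -43.3083  50.6108 -34.1651 -91.3685] F [-27.9729   2.2129  20.9708] gw 0.1830418320654293
jar xyz mm [ 3.5432 -1.8154 29.7347] bar ang -80.11124471116771 tool z in jar [ 0.001  -0.0032 -1.    ]
[-13.4104  -5.1024  31.9575] [-1.5504  5.5519 -0.0072]
```

Contact came early, with the lid being pushed towards jar −x, so a lug is on the bevel. I'll back off and shift.

Request:
step_arm --targets "0 0 -0.4 0;0 0.3 0 0;0 0 0.2 0;0 0 0.2 0;0 0 0.2 0;0 0 0 0"

```text
time_s: 17.63
tcp_pos: [0.5282, 0.1946, 0.2059]
ee_rot: [[-0.111, -0.867, 0.485], [-0.99, 0.055, -0.13], [0.086, -0.495, -0.865]]
wrist_force: [-25.4, 3.5, 24.5]
gripper_width: 0.184
gripper_force: 30.0
```

```bash
python3 -c "
from h import *
st();jt();print(J.T@sense()['wrist_force'],J.T@sense()['moment'])"
```

```text
t 17.6333 tcp [0.5282 0.1946 0.2059] tilt 30.14769108590696 az -14.9612625573921 q [ 44.5924   7.3883 -43.729   51.4753 -33.6031 -92.2301] F [-25.4078   3.4517  24.4653] gw 0.18409981604062856
jar xyz mm [ 1.8119 -0.345  28.0937] bar ang -80.10930831331417 tool z in jar [ 0.0026  0.0003 -1.    ]
[-9.795  -3.2419 33.9053] [-0.732   4.405   0.0495]
```

Request:
step_arm --targets "0 0 -0.4 0;0.1 0.2 0 0;0 0 0.2 0;0 0 0.2 0;0 0 0.1 0;0 0 0 0"

```text
time_s: 18.13
tcp_pos: [0.528, 0.1948, 0.2053]
ee_rot: [[-0.111, -0.866, 0.487], [-0.99, 0.055, -0.128], [0.084, -0.497, -0.864]]
wrist_force: [-20.6, 5.2, 25.6]
gripper_width: 0.183
gripper_force: 30.0
```

```bash
python3 -c "
from h import *
st();jt();print(J.T@sense()['wrist_force'],J.T@sense()['moment'])"
```

```text
t 18.1333 tcp [0.528  0.1948 0.2053] tilt 30.24242206267485 az -14.672103233354926 q [ 44.4726   7.3491 -44.0016  51.9995 -33.2775 -92.694 ] F [-20.6023   5.2039  25.5611] gw 0.18309371830812082
jar xyz mm [ 1.3115 -0.223  27.6865] bar ang -80.13778944818746 tool z in jar [ 0.0042  0.0029 -1.    ]
[-5.62   -0.3057 32.7601] [-0.0113  3.0766 -0.0178]
```

Request:
step_arm --targets "0 0.05 -0.2 0;0 0 0 0;0 0 0 -3;0 0 0 -3;0 0 0 -3;0 0 0 0"

```text
time_s: 18.63
tcp_pos: [0.5278, 0.1945, 0.2056]
ee_rot: [[0.025, -0.874, 0.486], [-0.986, -0.101, -0.13], [0.162, -0.476, -0.864]]
wrist_force: [0.2, 2.8, 12.1]
gripper_width: 0.182
gripper_force: 30.0
```

```bash
python3 -c "
from h import *
st();jt();print(J.T@sense()['wrist_force'],J.T@sense()['moment'])"
```

```text
t 18.6333 tcp [0.5278 0.1945 0.2056] tilt 30.17581842552963 az -14.942885142971935 q [ 44.5788   7.3658 -43.8411  51.6369 -33.5376 -83.4123] F [ 0.2011  2.779  12.0629] gw 0.18238129378318443
jar xyz mm [ 1.4119 -0.5281 27.9941] bar ang -71.12983717042714 tool z in jar [ 0.0031  0.0005 -1.    ]
[ 5.5768  2.7363 10.7092] [ 0.9844 -0.5598  0.0289]
```

Request:
step_arm --targets "0 0 0 -3;0 0 0 -3;0 0 0 -3;0 0 0.1 -1;0 0 0.2 0;0 0 0.2 0;0 0 0 0"

```text
time_s: 19.22
tcp_pos: [0.5295, 0.1938, 0.2033]
ee_rot: [[0.175, -0.855, 0.488], [-0.955, -0.269, -0.129], [0.241, -0.443, -0.863]]
wrist_force: [-19.5, 3.9, 27.1]
gripper_width: 0.178
gripper_force: 30.0
```

```bash
python3 -c "
from h import *
st();jt();print(J.T@sense()['wrist_force'],J.T@sense()['moment'])"
```

```text
t 19.2167 tcp [0.5295 0.1938 0.2033] tilt 30.31873700046334 az -14.770073108089942 q [ 44.0998   7.5556 -44.2204  52.708  -32.899  -74.2715] F [-19.4681   3.855   27.0833] gw 0.17791190608855462
jar xyz mm [ 1.7672 -0.7353 25.1253] bar ang -61.26048313873713 tool z in jar [ 0.0056  0.002  -1.    ]
[-3.6078 -1.3151 33.356 ] [-0.3948  2.2435 -0.2638]
```

Request:
step_arm --targets "0 0 -0.25 0;0 0 0 -3;0 0 0 -3;0 0 0 -3;0 0 0 -3;0 0 0 0"

```text
time_s: 19.72
tcp_pos: [0.5289, 0.1939, 0.2034]
ee_rot: [[0.35, -0.801, 0.485], [-0.877, -0.462, -0.13], [0.329, -0.38, -0.865]]
wrist_force: [1.0, 3.3, 11.9]
gripper_width: 0.179
gripper_force: 30.0
```

```bash
python3 -c "
from h import *
st();jt();print(J.T@sense()['wrist_force'],J.T@sense()['moment'])"
```

```text
t 19.7167 tcp [0.5289 0.1939 0.2034] tilt 30.170507687539125 az -15.014034397514354 q [ 44.2793   7.5826 -44.0237  52.1497 -33.1779 -61.7765] F [ 1.0073  3.304  11.8584] gw 0.1787868478951532
jar xyz mm [ 1.3554 -0.8362 25.4166] bar ang -49.15193660499522 tool z in jar [ 0.003  -0.0001 -1.    ]
[ 6.0313  3.4521 10.2107] [ 0.8413 -0.6466 -0.0736]
```

Request:
step_arm --targets "0 0 0 -5;0 0 0 -5;0 0 0 -5;0 0 0 -5;0 0 0 -5;0 0 0 -5;0 0 0 -5;0 0 0 -4;0 0 0 0"

```text
time_s: 20.47
tcp_pos: [0.5284, 0.1929, 0.2024]
ee_rot: [[0.777, -0.403, 0.484], [-0.39, -0.911, -0.132], [0.494, -0.086, -0.865]]
wrist_force: [1.9, 1.8, 9.7]
gripper_width: 0.179
gripper_force: 30.0
```

```bash
python3 -c "
from h import *
st();jt();print(J.T@sense()['wrist_force'],J.T@sense()['moment'])"
```

```text
t 20.4667 tcp [0.5284 0.1929 0.2024] tilt 30.096113629781478 az -15.251745751037726 q [ 44.249    7.6092 -44.1051  52.1056 -33.1968 -22.7239] F [1.9381 1.8376 9.6699] gw 0.17948250591209647
jar xyz mm [ 0.6743 -1.9221 24.6997] bar ang -10.115728456171055 tool z in jar [ 0.0017 -0.0022 -1.    ]
[6.0443 2.2766 7.6762] [ 0.7776 -0.6635  0.0592]
```

Request:
step_arm --targets "0 0 0.1 -3;0 0 0.2 -3;0 0 0.2 -2;0 0 0.2 0;0 0 0 0"

```text
time_s: 20.88
tcp_pos: [0.5313, 0.1928, 0.1951]
ee_rot: [[0.826, -0.29, 0.483], [-0.26, -0.957, -0.13], [0.5, -0.018, -0.866]]
wrist_force: [0.8, 4.8, 6.7]
gripper_width: 0.179
gripper_force: 30.0
```

```bash
python3 -c "
from h import *
st();jt();print(J.T@sense()['wrist_force'],J.T@sense()['moment'])"
```

```text
t 20.8833 tcp [0.5313 0.1928 0.1951] tilt 29.995028352939194 az -15.090177672690842 q [ 43.4436   8.295  -44.6491  53.6651 -31.9601 -15.8876] F [0.7766 4.7865 6.7245] gw 0.17904654388711574
jar xyz mm [-0.5385 -1.2239 16.9707] bar ang -2.134609632924689 tool z in jar [-0.0001 -0.0008 -1.    ]
[2.939  4.8244 6.0679] [1.4668 0.2031 0.1386]
```

Request:
step_arm --targets "0 0 0.2 0;0 0 0.15 0;0 0 0 0"

```text
time_s: 21.13
tcp_pos: [0.5336, 0.1922, 0.1947]
ee_rot: [[0.824, -0.291, 0.486], [-0.261, -0.956, -0.131], [0.503, -0.019, -0.864]]
wrist_force: [-6.3, 2.7, 17.9]
gripper_width: 0.18
gripper_force: 30.0
```

```bash
python3 -c "
from h import *
st();jt();print(J.T@sense()['wrist_force'],J.T@sense()['moment'])"
```

```text
t 21.1333 tcp [0.5336 0.1922 0.1947] tilt 30.207873893966617 az -15.034651814891642 q [ 43.0322   8.4313 -44.7756  54.5081 -31.6304 -16.4533] F [-6.3444  2.6838 17.9435] gw 0.18047194419487655
jar xyz mm [ 1.277  -1.2496 15.4233] bar ang -2.2275608776751574 tool z in jar [ 0.0036 -0.0003 -1.    ]
[ 3.063   0.9503 18.9509] [0.3783 0.4357 0.0638]
```

Request:
step_arm --targets "0 0 -0.05 4;0 0 0 5;0 0 0.05 5;0 0 0.05 5;0 0 0.05 5;0 0 0.06 5;0 0 0.06 5;0 0 0 0"

```text
time_s: 21.8
tcp_pos: [0.535, 0.1932, 0.1913]
ee_rot: [[0.52, -0.703, 0.485], [-0.753, -0.645, -0.128], [0.403, -0.298, -0.865]]
wrist_force: [3.1, 5.9, 8.0]
gripper_width: 0.179
gripper_force: 30.0
```

```bash
python3 -c "
from h import *
st();jt();print(J.T@sense()['wrist_force'],J.T@sense()['moment'])"
```

```text
t 21.8 tcp [0.535  0.1932 0.1913] tilt 30.076970137669683 az -14.801556414796174 q [ 42.7401   8.7889 -44.9004  55.0369 -31.0643 -50.9795] F [3.1322 5.9013 7.983 ] gw 0.1794749356681994
jar xyz mm [ 0.5213  0.0936 11.9677] bar ang -36.3495094050047 tool z in jar [ 0.0013  0.0017 -1.    ]
[5.2889 6.5109 6.1645] [ 1.8962 -0.7237 -0.0993]
```

Threading smoothly; continuing to the stop.

Request:
step_arm --targets "0 0 0.06 5;0 0 0.06 5;0 0 0.06 5;0 0 0.06 5;0 0 0.05 5;0 0 0.05 5;0 0 0 5;0 0 0 5;0 0 0 4;0 0 0 0"

```text
time_s: 22.63
tcp_pos: [0.5366, 0.1932, 0.1896]
ee_rot: [[-0.112, -0.867, 0.486], [-0.99, 0.057, -0.127], [0.082, -0.496, -0.865]]
wrist_force: [-2.0, 5.9, 14.5]
gripper_width: 0.181
gripper_force: 30.0
```

```bash
python3 -c "
from h import *
st();jt();print(J.T@sense()['wrist_force'],J.T@sense()['moment'])"
```

```text
t 22.6333 tcp [0.5366 0.1932 0.1896] tilt 30.167316544325267 az -14.623435073792924 q [ 42.3507   8.9883 -45.0979  55.8962 -30.5865 -95.4739] F [-1.9705  5.9202 14.5012] gw 0.18126852202027086
jar xyz mm [1.0546 0.5279 9.6739] bar ang -80.27492828908424 tool z in jar [ 0.0029  0.0033 -1.    ]
[ 4.2753  5.2085 14.2762] [1.6465 0.2334 0.0394]
```

Request:
step_arm --targets "0 0 0 3;0 0 0 3;0 0 0 3;0 0 0 2;0 0 0 2;0 0 0 0"

```text
time_s: 23.13
tcp_pos: [0.5372, 0.1926, 0.1901]
ee_rot: [[-0.303, -0.819, 0.487], [-0.953, 0.275, -0.129], [-0.028, -0.503, -0.864]]
wrist_force: [0.6, 3.2, 13.6]
gripper_width: 0.184
gripper_force: 30.5
```

```bash
python3 -c "
from h import *
st();jt();print(J.T@sense()['wrist_force'],J.T@sense()['moment'])"
```

```text
t 23.1333 tcp [0.5372 0.1926 0.1901] tilt 30.25317816528899 az -14.836853241057192 q [  42.3107    8.9955  -45.0549   55.9646  -30.7131 -108.3023] F [ 0.6477  3.1802 13.614 ] gw 0.18447216105318232
jar xyz mm [1.8843 0.0919 9.7777] bar ang -93.0946697032417 tool z in jar [ 0.0044  0.0014 -1.    ]
[ 6.636   3.2394 11.8888] [ 1.2903 -1.0715  0.6678]
```

The stop torque of 0.67 N·m is there and the depth is right, so I'll release and back away along the axis.

Request:
step_arm --targets "0 0 0 0;0 0 0 0;0 0 0 0;0 0 0 0;0 0 0 0;0 0 -1 0;0 0 -2 0;0 0 -3 0;0 0 -3 0;0 0 -3 0;0 0 -3 0;0 0 0 0" --claw 5

```text
time_s: 24.13
tcp_pos: [0.4618, 0.2105, 0.3197]
ee_rot: [[-0.307, -0.82, 0.483], [-0.951, 0.279, -0.131], [-0.027, -0.499, -0.866]]
wrist_force: [0.1, 1.2, 0.5]
gripper_width: 0.575
gripper_force: 0.0
```

Run:
```python
from h import *
st();w=cap("wrist","w7");t=cap("top","t7");s=cap("side","s7")
im=np.zeros((600,800,3),np.uint8);im[:300,:400]=cv2.resize(w["frame"],(400,300))
im[:300,400:]=cv2.resize(s["frame"][230:350,230:390],(400,300),interpolation=cv2.INTER_CUBIC)
im[300:,:400]=cv2.resize(t["frame"][190:310,180:340],(400,300),interpolation=cv2.INTER_CUBIC)
im[300:,400:]=cv2.resize(s["frame"][150:330,220:460],(400,300))
cv2.imwrite("pics/c7.png",im)
```

```text
t 24.1333 tcp [0.4618 0.2105 0.3197] tilt 29.999798521205726 az -15.190332909536988 q [ 57.4279  -2.9045 -34.2668  35.7938 -54.6713 -95.8926] F [0.0607 1.1735 0.5414] gw 0.5746672608165269
```

View pics/c7.png

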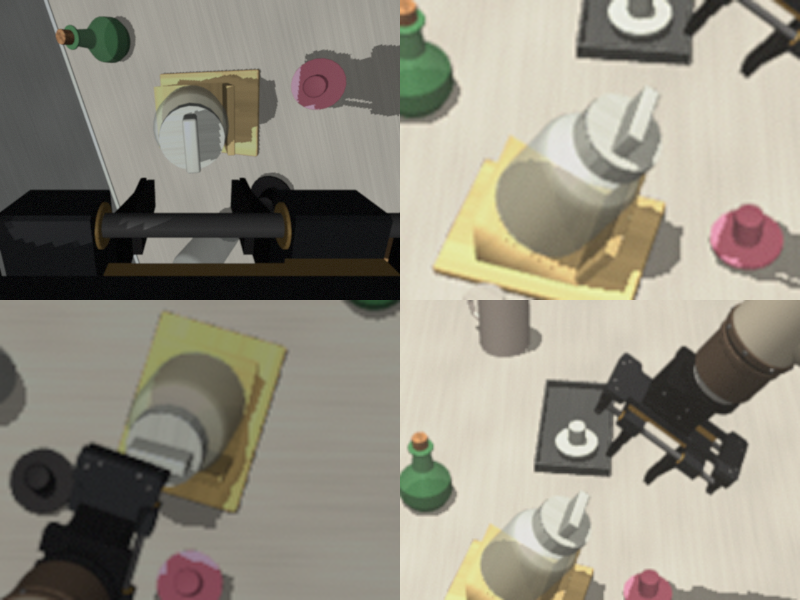

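The lid sits square and home on the jar, the cover lies flat in the tray, and nothing else has moved. The hand is clear, so I'll hand in.

```bash
python3 -c "
from station import r
print(r.finish_job())"
```

```text
the job is handed in; nothing more can be done
None
```

The cover is in the tray, the screw lid is on the jar and tightened to its stop, the other things stand where they were, and the job was handed in at about 24 s, with no verdict shown.

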